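Back off the dial lens ring two full turns

TASK

The large knurled ring round the glass dial lens of the pink radio is too tight: roll it loose with a fingertip on its rim, exactly two full turns anticlockwise as seen from above, so that the dark mark on the ring comes back to where it started for the second time; then leave it. Do not press on the glass, do not grasp or lift anything, and leave the small volume wheel, the meter's toggle and everything else on the bench as it is.

Things in the scene. Friction and masses are not known exactly. Their poses are not given: they have to be found in the camera images.
- radio: pink radio body, 170 x 300 x 70 mm (x, y, z), face up, clamped immovably in a wooden cradle 215 x 345 mm; origin at the centre of the cradle's underside, z up. Its flat face is 82 mm above the table. In this frame the lens ring's axis is at (0, -65 mm), the volume wheel's at (-45, 120 mm). The face within 80 mm of the ring's axis is otherwise bare.
- ring_center (a point): centre of the big knurled aluminium ring at its top face, 98.5 mm above the table, on its upright axis; stays put as the ring turns (captive, does not rise). Ring: 95 mm across its ridges, 90 mm in the grooves, 16 mm high (82.5 to 98.5 mm); 30 upright ridges 4 mm wide, 2.5 mm proud, 9.5 mm apart. Its flat top is bare from radius 36 to 45 mm, the lens is within.
- ring_mark (a point): the only dark round mark, 8.6 mm across, on the ring's top face, 40.5 mm from the ring's axis; it goes round with the ring.
- lens_ring (a joint): ring angle, rad, growing anticlockwise seen from above (loosening); 0 is fully tight (a stop), a full turn is 6.283; it starts between 0.3 and 5. It stays where it is left: dry friction 0.05 N m and damping 0.012 N m s/rad resist, 1 to 2 N at the rim. Loosening meets no stop within the job.
- dial_lens: silvered glass lens inside the ring, 71 mm across, domed, 4.5 mm above the ring's top face at its middle; origin at its centre at the height of the ring's top face. Fixed and fragile: not to be pressed. The small dark hub and red pointer on it never turn.
- volume_wheel (a joint): angle (rad) of the small knurled volume wheel, 33 mm across and 13 mm high, on the radio's face; starts at 0, to be left alone.
- volume_top (a point): centre of the volume wheel's top face.
- knob_a: amber bakelite knob blank, 38 mm across, 18 mm high, standing loose on the radio's face near the end away from the ring; origin at the centre of its underside.
- knob_b: a like knob blank, standing loose on the table beside the radio.
- spare_lens: loose spare silvered glass lens, 72 mm across, 7.5 mm high, on the table; origin at the centre of its underside.
- screwdriver: loose screwdriver, 170 mm long, lying on the table; origin under its middle.
- polish_jar: amber glass jar with a steel cap, 54 mm across, 60 mm high, loose on the table; origin at the centre of its underside.
- brush: loose brush, 160 mm long, lying on the table; origin under its middle.
- meter: fixed test meter in a wooden case, 170 x 240 x 120 mm (x, y, z), on the robot's left; origin at the centre of its underside.
- meter_toggle (a joint): toggle on top of the meter, rad, starts at 0; to be left alone.

How it is judged:
On the way, in this order (a step that is already met when the one before it is completed fails the run):
1. the ring has been turned half round, its mark opposite where it began (distance of ring_mark from where it was at the start of the episode above 0.07 m).
2. first full turn: the mark has come back to where it began (distance of ring_mark from where it was at the start of the episode below 0.025 m and value of joint lens_ring above 5.9 rad).
3. halfway through the second turn (distance of ring_mark from where it was at the start of the episode above 0.07 m).
At the end, for the whole second after the job is handed in: The ring stands still, turned two full turns (neither one nor three) anticlockwise from its start, its mark within 18 mm (about 25 degrees) of where it began; every loose thing is within 15 mm of its start (value of joint lens_ring between 12.4 and 18 rad and distance of ring_mark from where it was at the start of the episode below 0.018 m and velocity of joint lens_ring between -0.1 and 0.1 rad/s and distance of each of knob_a, knob_b, spare_lens, screwdriver, polish_jar, brush from where it was at the start of the episode below 0.015 m); the robot touches nothing.
It fails at once if the glass lens is pressed (more than 2 N) (contact force between anything else and dial_lens above 2 N).
It fails at once if the volume wheel is turned (value of joint volume_wheel above 0.3 rad or value of joint volume_wheel below -0.3 rad).
It fails at once if the meter's toggle is moved (value of joint meter_toggle above 0.25 rad).
It fails at once if the ring is unscrewed a full turn too far (value of joint lens_ring above 24 rad).
It fails at once if a loose thing is lifted, carried or knocked away (distance of any of knob_a, knob_b, spare_lens, screwdriver, polish_jar, brush from where it was at the start of the episode above 0.03 m).
It also fails if it takes over 54 s, if anything falls off the work surface, if the arm or the gripper's body presses on something with over 40 N, if the wrist force passes 120 N, or if a joint passes its speed limit or range.

ROBOT

A 7-joint arm with a two-finger parallel gripper is mounted at the origin on the work surface. World frame = base frame: x ahead of the robot, y to its left, z up, the work surface at z = 0. Lengths are in m, angles in rad, forces in N, time in s.
With the tool pointing down it reaches from about 0.4 to 0.85 m from the base axis. Payload 10.4 kg.
Tool frame: the origin (TCP) lies midway between the tips of the shut fingers; the grasp point (between the pads) lies 19 mm behind it; z points along the fingers, y is the line along which they close (so a half turn about z gives the same grasp; the last joint's range is limited). The gripper opens to 87 mm and grips with 3 to 60 N. Pads are 19 mm wide; open, the fingers measure 117 mm over their backs; the gripper's body (75 mm by 190 mm) begins 51 mm behind the grasp point.
Start: joints at [1.2, 0.332, -0.065, 1.46, 0.022, 1.35, -0.088], TCP at [0.213, -0.588, 0.223] pointing down, gripper open.
Joint ranges: [-2.6, 2.6], [-0.5, 2.12], [-1.47, 1.34], [0.16, 2.42], [-1.27, 4.41], [0.06, 2.06], [-2.6, 2.6]. Speed limits (rad/s): [2.22, 2.22, 2.79, 2.79, 3.14, 3.14, 3.14].

INTERFACE

Orientations are given as a unit quaternion [x, y, z, w].
In Python, from bench import r gives the robot as it stands.
- The arm moves only by the tool arm_command, never from a script. Its arguments are lists of equal length, an entry for each row: "xyz": the shift along the world's x, y, z in m, a list of three; "rot": the turn, a rotation vector about the world's x, y, z in rad, a list of three. In form: {"xyz": [[tx, ty, tz], ...], "rot": [[ax, ay, az], ...]}. A call has 1 to 20 rows; each row is the pose to reach, as a shift and turn from the pose commanded when the call began; what a row does not reach only later rows make up. A row lasts 1/12 s, in which the tool goes at most 41.7 mm and 7.16 degrees, less where a joint would pass 70% of its speed; a pose out of reach is approached as far as the arm can. A call with a gripper value outside its range is refused whole. "grip" is the opening, from 0 (shut) to 1 (fully open), set as the call begins (left out, the last holds). The fingers move at their own pace and stop on an object; "squeeze" is the grip in N (left out, the last holds). Time passes only in rows, so rows that repeat a pose let the fingers close. It gives the time, the measured TCP pose, the force, the opening and the grip force at its end, in the units of the state.
- r.read_state(): the state, without advancing time (a new reading comes with each control period).
- r.camera(name): name is "scene" or "side" or "wrist"; returns the picture (384x512x3 uint8, red, green, blue); there is no depth.
- r.camera_model(name): a dict with "fx", "fy", "cx", "cy" (pixels), "T" (4x4, takes a point from camera to world coordinates). Camera axes: x right, y up, looking along -z (the intrinsics and any distortion apply to the point x, -y, -z); pixel columns grow to the right and rows downward; lengths in m; the calibration is good to about 2 mm. A picture is of the moment at which its call begins: read the wrist's pose just before it. camera_model takes no time and is no camera call; for the wrist camera it gives the pose at the moment of the call.
- r.close_job(): hands the job in; it is judged then, once.
Trained networks look in the newest picture that a camera, given by its name, has taken for a name from the list of things; names that differ only in an ending like _2 or _b are one class to them, and where a whole thing is asked for, a point or a joint stands for the part that bears it (a point fixed in the world has none). Each returns a list of dicts, best first, with "conf" (0 to 1); they miss things now and then, are a little off and sometimes report something else, mostly with a low value. They report only what shows in the picture. A call takes as long as a camera call.
- r.look_for(label, camera): "at" ([x, y, z] in m, in the coordinates of the camera as it stood for that picture, good to about 4 mm: the middle of the surface that is visible of it).
- r.spot_point(label, camera): "at" ([x, y, z] in m, in the coordinates of the camera as it stood for that picture, good to about 4 mm: a listed point, or the origin of a listed thing).
The state is a dict: "time": time; "joint_positions": joint angles; "joint_vel": joint speeds; "joint_torque": joint torques, N m; "ee_pos": TCP position; "eef_rot": TCP orientation; "ft_force": force on the tool from outside, world axes, zero at the start; "torque": the same for the moment, N m; "width": finger opening in m; "grip_force": force on a finger pad.
Only numpy, scipy, OpenCV 4.12 (cv2) and the standard library are available. Lean on these libraries where they do the work, as an engineer would, in place of code of your own. Each camera call takes 0.05 s, during which the arm holds its last target. There are 200 camera calls.

## Working session

There is one attempt and no reset: what is moved stays moved. The work goes in short steps, Python scripts to look and compute and a tool call to move; the robot and the scene stay as the last step left them, time stands still between calls to the robot, and variables do not carry over. Pictures are saved under pics/ and viewed, at most 10 in all, crops included, and the job is handed in when it is done.

Besides the shell and the picture viewer there is one more tool, called after "Emit:" by a JSON object that holds its "api" and its "payload", one argument or row to a line. arm_command: Moves the arm, as the interface text tells. Its arguments: {"type":"object","properties":{"xyz":{"type":"array"},"rot":{"type":"array"},"grip":{"type":"number"},"squeeze":{"type":"number"}},"required":["xyz","rot"]}

```bash
mkdir -p pics
cat > h.py <<'E'
from bench import r
import numpy as np, cv2
def snap(c,n):
    im=r.camera(c); cv2.imwrite(f'pics/{n}.png',im[:,:,::-1]); return im
def find(l,c,f='spot_point',k=2):
    T=np.array(r.camera_model(c)['T']); o=[]
    for d in getattr(r,f)(l,c)[:k]:
        o.append((round(d['conf'],2),(T@np.r_[d['at'],1])[:3].round(4).tolist()))
    return o
E
python3 - <<'E'
from h import *
for c in ['scene','side']:
    snap(c,c+'0')
    for l in ['ring_center','ring_mark','radio','volume_top','knob_a','dial_lens','polish_jar','meter']:
        print(c,l,find(l,c))
s=r.read_state(); print(s['time'],s['ee_pos'],s['eef_rot'],s['width'])
E
```

```text
scene ring_center [(0.54, [0.5515, -0.0413, 0.0922])]
scene ring_mark [(0.65, [0.5433, 0.0007, 0.0931])]
scene radio [(0.82, [0.5572, 0.0298, -0.0046])]
scene volume_top [(0.58, [0.5139, 0.1484, 0.095])]
scene knob_a [(0.55, [0.6327, -0.1921, -0.0016])]
scene dial_lens [(0.73, [0.5547, -0.0363, 0.0983])]
scene polish_jar [(0.84, [0.6998, 0.009, 0.0017])]
scene meter [(0.77, [0.6064, 0.532, -0.006])]
side ring_center [(0.65, [0.5992, 0.5348, 0.0019]), (0.57, [0.5495, -0.0406, 0.0973])]
side ring_mark [(0.68, [0.542, 0.0006, 0.1007]), (0.57, [0.6326, -0.1946, -0.0004])]
side radio [(0.72, [0.5561, 0.0269, 0.0002])]
side volume_top [(0.66, [0.5153, 0.1474, 0.0977])]
side knob_a [(0.52, [0.5907, 0.1503, 0.0833]), (0.48, [0.6304, -0.1894, -0.0008])]
side dial_lens [(0.73, [0.5549, -0.036, 0.0994])]
side polish_jar [(0.88, [0.7019, 0.0075, -0.0004])]
side meter [(0.62, [0.5967, 0.5333, 0.0022])]
0.9 [ 0.21305087 -0.58760551  0.22259855] [9.84916489e-01 1.73030359e-01 9.19968028e-06 7.02938159e-05] 0.08651121511846344
```

View pics/scene0.png

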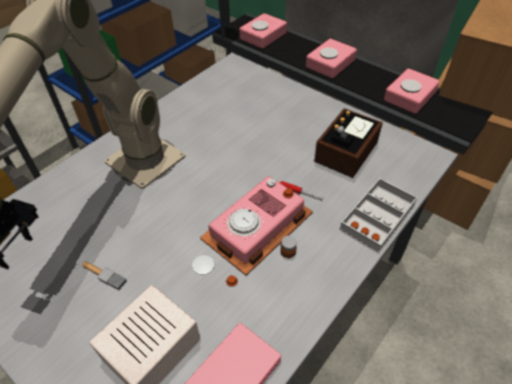

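View pics/side0.png

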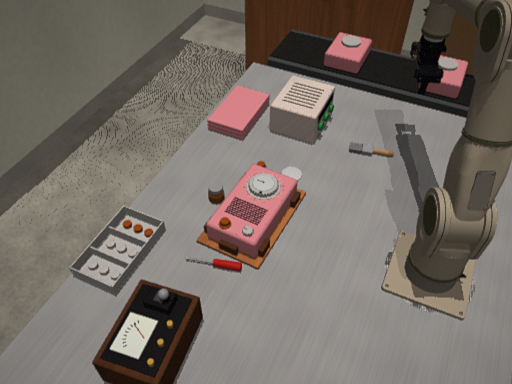

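Both views show the radio mid-bench. The ring is at scene px (243,221) and side px (264,184), with the mark on its +y side. Nothing stands near the ring on the face. I'll shut the gripper and go above the -y side of the ring.

Emit:
{"api": "arm_command", "payload": {
  "xyz": [
    [0,0,0.04],
    [0.02,0.028,0.08],
    [0.04,0.056,0.08],
    [0.06,0.083,0.08],
    [0.08,0.111,0.08],
    [0.1,0.139,0.08],
    [0.12,0.167,0.08],
    [0.14,0.194,0.08],
    [0.16,0.222,0.08],
    [0.18,0.25,0.08],
    [0.2,0.278,0.08],
    [0.22,0.305,0.08],
    [0.24,0.333,0.08],
    [0.26,0.361,0.08],
    [0.28,0.389,0.08],
    [0.3,0.416,0.08],
    [0.32,0.444,0.08],
    [0.34,0.472,0.08],
    [0.34,0.472,0.08],
    [0.34,0.472,0.08]
  ],
  "rot": [
    [0,0,0],
    [0,0,0],
    [0,0,-0.05],
    [0,0,-0.1],
    [0,0,-0.15],
    [0,0,-0.2],
    [0,0,-0.25],
    [0,0,-0.3],
    [0,0,-0.348],
    [0,0,-0.348],
    [0,0,-0.348],
    [0,0,-0.348],
    [0,0,-0.348],
    [0,0,-0.348],
    [0,0,-0.348],
    [0,0,-0.348],
    [0,0,-0.348],
    [0,0,-0.348],
    [0,0,-0.348],
    [0,0,-0.348]
  ],
  "grip": 0
}}

```text
time: 2.57
ee_pos: [0.5538, -0.1132, 0.3024]
eef_rot: [1.0, 0.002, -0.0, -0.0]
ft_force: [0.0, -1.4, -0.5]
width: 0.0001
grip_force: 0.0
```

Run:
```python
from h import *
print(r.camera_model('wrist')['T'])
snap('wrist','w1')
for l in ['ring_center','ring_mark','radio','volume_top','dial_lens']: print(l,find(l,'wrist'))
s=r.read_state(); print(s['time'],s['ee_pos'],s['eef_rot'],s['width'],s['ft_force'])
```

```text
[[ 3.52439907e-03  9.66380401e-01  2.57092395e-01  6.23492453e-01]
 [-9.99993226e-01  3.67880182e-03 -1.19594294e-04 -1.12100093e-01]
 [-1.06136555e-03 -2.57090232e-01  9.66386820e-01  4.63425638e-01]
 [ 0.00000000e+00  0.00000000e+00  0.00000000e+00  1.00000000e+00]]
ring_center [(0.33, [0.2982, -0.4347, 0.0018])]
ring_mark [(0.55, [0.5438, 0.0004, 0.1011])]
radio [(0.97, [0.5601, 0.0264, -0.0034]), (0.21, [0.5953, 0.1457, 0.082])]
volume_top [(0.57, [0.5207, 0.1477, 0.0878])]
dial_lens []
2.8667 [ 0.55267654 -0.11679006  0.30275045] [ 9.99999370e-01 -1.07866722e-03  1.02877899e-04  2.92447280e-04] 0.0007722893415853806 [-0.26176405 -0.19516185 -0.17504043]
```

View pics/w1.png

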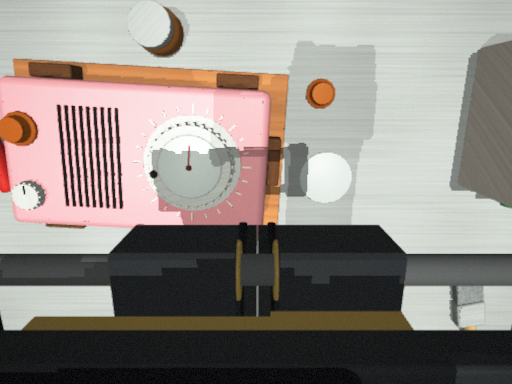

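The wrist view shows the mark at px (153,174), the hub at (188,167) and the ring outline centred near (191,163). I'll refine the positions from those pixels.

```bash
cat >> h.py <<'E'
def p2w(u,v,z,m):
    T=np.array(m['T']); d=T[:3,:3]@np.array([(u-m['cx'])/m['fx'],-(v-m['cy'])/m['fy'],-1]); o=T[:3,3]
    return o+d*(z-o[2])/d[2]
def w2p(P,m):
    c=np.linalg.inv(np.array(m['T']))@np.r_[P,1]; return m['cx']+m['fx']*c[0]/-c[2], m['cy']-m['fy']*c[1]/-c[2]
def blobs(im,m,C,rmax=.047,th=60):
    g=cv2.cvtColor(im,cv2.COLOR_RGB2GRAY); n,_,st,ce=cv2.connectedComponentsWithStats((g<th).astype('uint8'))
    o=[]
    for i in range(1,n):
        P=p2w(*ce[i],.0985,m)
        if 8<st[i,4]<300 and np.hypot(*(P[:2]-C))<rmax: o.append((P[:2].round(4).tolist(),int(st[i,4]),ce[i].round(1).tolist()))
    return o
E
python3 - <<'E'
from h import *
m=r.camera_model('wrist'); print({k:v for k,v in m.items() if k!='T'})
im=cv2.imread('pics/w1.png')[:,:,::-1].copy()
for b in blobs(im,m,np.array([.553,-.038]),.06): print(b, p2w(*b[2],.103,m)[:2])
# fit ring: saturation low = ring/glass vs pink; outline in top-plane coords
S=cv2.cvtColor(im,cv2.COLOR_RGB2HSV)[:,:,1]
mask=np.zeros(S.shape,'uint8'); mask[:220]=(S[:220]<50)*255
mask=cv2.morphologyEx(mask,cv2.MORPH_OPEN,np.ones((5,5),np.uint8))
n,l,st,ce=cv2.connectedComponentsWithStats(mask); i=l[150,165] or l[140,200]; print(st[i])
c=max(cv2.findContours((l==i).astype('uint8'),0,1)[0],key=cv2.contourArea)
P=np.array([p2w(*q[0],.0985,m)[:2] for q in cv2.convexHull(c)]).astype('f4')
print(cv2.minEnclosingCircle(P), cv2.fitEllipse(P))
E
```

```text
{'fx': 341.93249131430224, 'fy': 341.93249131430224, 'cx': 256.93891555332925, 'cy': 191.20332045279028}
([0.552, -0.0415], 14, [188.5, 167.5]) [ 0.55291502 -0.04238523]
([0.5452, -0.0028], 34, [153.4, 173.8]) [ 0.54612031 -0.00420733]
[   34    87   229   133 18282]
((0.5644299983978271, 0.0014451481401920319), 0.1353197544813156) ((0.5671465992927551, 0.011168811470270157), (0.16060234606266022, 0.2724255323410034), 7.193872451782227)
```

Emit:
{"api": "arm_command", "payload": {
  "xyz": [
    [-0.002,0,-0.03],
    [-0.004,0,-0.06],
    [-0.006,0,-0.09],
    [-0.008,0,-0.12],
    [-0.01,0,-0.15],
    [-0.01,0,-0.175],
    [-0.01,0,-0.195],
    [-0.01,0,-0.21],
    [-0.01,0,-0.214],
    [-0.01,0.005,-0.214],
    [-0.01,0.01,-0.214],
    [-0.01,0.013,-0.214],
    [-0.01,0.015,-0.214],
    [-0.01,0.016,-0.214],
    [-0.01,0.016,-0.214]
  ],
  "rot": [
    [0,0,0],
    [0,0,0],
    [0,0,0],
    [0,0,0],
    [0,0,0],
    [0,0,0],
    [0,0,0],
    [0,0,0],
    [0,0,0],
    [0,0,0],
    [0,0,0],
    [0,0,0],
    [0,0,0],
    [0,0,0],
    [0,0,0]
  ]
}}

```text
time: 4.12
ee_pos: [0.5434, -0.0993, 0.0892]
eef_rot: [1.0, 0.0, 0.0, 0.0]
ft_force: [-0.1, 0.3, 0.7]
width: 0.0003
grip_force: 0.0
```

Run:
```python
from h import *
im=snap('wrist','w2'); m=r.camera_model('wrist'); print(np.array(m['T'])[:3,3])
print(blobs(im,m,np.array([.5525,-.0415])))
im=snap('side','s2')
m=r.camera_model('side');print(blobs(im,m,np.array([.5525,-.0415]),.06,80))
s=r.read_state(); print(s['time'],s['ee_pos'],s['ft_force'])
```

```text
[ 0.61284315 -0.09850247  0.25013984]
[]
[([0.56, -0.042], 13, [261.2, 181.1])]
4.2167 [ 0.54316457 -0.0997445   0.08884832] [-0.20233878  0.37132543  0.24750515]
```

View pics/w2.png

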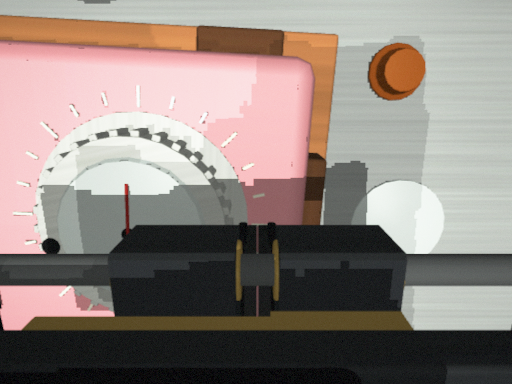

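The fingers are not yet in contact. The ring outline runs from column ~37 to ~247, the mark is at (51,246) and the hub at (127,234). I'll fit the ring circle from the pink boundary.

```bash
cat >> h.py <<'E'
from scipy.optimize import least_squares
def fitring(im,m,C):
    S=cv2.cvtColor(im,cv2.COLOR_RGB2HSV)[:,:,1]; Q=[]
    for a in np.deg2rad(np.arange(0,360,2)):
        for rr in np.arange(.041,.056,.0003):
            u,v=w2p([C[0]+rr*np.cos(a),C[1]+rr*np.sin(a),.0985],m); u,v=int(round(u)),int(round(v))
            if not(0<=u<512 and 0<=v<225): break
            if S[v,u]>70:
                Q.append([C[0]+rr*np.cos(a),C[1]+rr*np.sin(a)]); break
    Q=np.array(Q)
    s=least_squares(lambda p:np.hypot(Q[:,0]-p[0],Q[:,1]-p[1])-p[2],[*C,.047],loss='soft_l1',f_scale=.001)
    return len(Q),s.x.round(4),np.abs(s.fun).mean().round(5)
E
python3 - <<'E'
from h import *
m=r.camera_model('wrist'); im=cv2.imread('pics/w2.png')[:,:,::-1].copy()
print(fitring(im,m,[.5525,-.0435]))
print('hub',p2w(127,234,.103,m),'mark',p2w(51,246,.0985,m))
m1=dict(m);T=np.array(m['T']);T[:3,3]=[.6235,-.1121,.4634];m1['T']=T
print(fitring(cv2.imread('pics/w1.png')[:,:,::-1].copy(),m1,[.5525,-.0425]))
E
```

```text
(12, array([ 0.5586, -0.0439,  0.0507]), np.float64(8e-05))
hub [ 0.5534523 -0.0388956  0.103    ] mark [ 5.45515582e-01 -8.36896217e-05  9.85000000e-02]
(81, array([ 0.5572, -0.0417,  0.0532]), np.float64(0.0003))
```

Emit:
{"api": "arm_command", "payload": {
  "xyz": [
    [0,0.001,0],
    [0,0.002,0],
    [0,0.003,0],
    [0,0.003,0]
  ],
  "rot": [
    [0,0,0],
    [0,0,0],
    [0,0,0],
    [0,0,0]
  ]
}}

```text
time: 4.55
ee_pos: [0.5431, -0.0964, 0.0886]
eef_rot: [1.0, 0.0, 0.0, -0.0]
ft_force: [-0.7, 0.3, -0.4]
width: 0.0005
grip_force: 0.0
```

Emit:
{"api": "arm_command", "payload": {
  "xyz": [
    [0,0.001,0],
    [0,0.002,0],
    [0,0.003,0],
    [0,0.003,0]
  ],
  "rot": [
    [0,0,0],
    [0,0,0],
    [0,0,0],
    [0,0,0]
  ]
}}

```text
time: 4.88
ee_pos: [0.543, -0.0956, 0.0886]
eef_rot: [1.0, -0.001, 0.0, 0.001]
ft_force: [0.4, -6.5, -1.1]
width: 0.0007
grip_force: 3.3
```

Contact is at TCP y≈-0.0957, with a stiffness of about 3.4 N/mm. I'll generate the orbit path: constant tool orientation, the fingertip rectangle rolling round the ring.

```bash
cat > path.py <<'E'
import numpy as np, sys, json
# usage: path.py s0 ; orbit of TCP about C, rectangle a,b, commanded radius R, 5 mm rows
C=np.array([.553,-.0405]);a,b,R=.0095,.008,.0445
P=[]
for k,(ox,oy) in enumerate([(a,-b),(a,b),(-a,b),(-a,-b)]):
    for t in np.deg2rad(np.arange(0,91)): P.append(C+[ox,oy]+R*np.array([np.cos(t+(k-1)*np.pi/2),np.sin(t+(k-1)*np.pi/2)]))
P=np.array([P[-1]]+P); L=np.r_[0,np.cumsum(np.hypot(*np.diff(P,axis=0).T))]  # starts at left end of bottom side
def at(s): s=s%L[-1]; return np.array([np.interp(s,L,P[:,0]),np.interp(s,L,P[:,1])])
if __name__=='__main__':
    s0,ds,n=float(sys.argv[1]),float(sys.argv[2]),int(sys.argv[3])
    p0=np.array([float(x) for x in sys.argv[4:6]]) if len(sys.argv)>5 else at(s0)
    print('len',L[-1].round(4),'start',at(s0)); 
    print(json.dumps([[*(at(s0+ds*i)-p0).round(4).tolist(),0] for i in range(1,n+1)]))
E
python3 path.py 0 .005 20 .543 -.0936; for k in 1 2 3; do python3 path.py 0.$k .005 20; done
```

```text
len 0.3496 start [ 0.5435 -0.093 ]
[[0.0055, 0.0006, 0], [0.0105, 0.0006, 0], [0.0155, 0.0006, 0], [0.0205, 0.0006, 0], [0.0255, 0.001, 0], [0.0304, 0.002, 0], [0.0352, 0.0034, 0], [0.0397, 0.0055, 0], [0.044, 0.008, 0], [0.0481, 0.011, 0], [0.0517, 0.0144, 0], [0.0549, 0.0182, 0], [0.0577, 0.0223, 0], [0.06, 0.0268, 0], [0.0618, 0.0314, 0], [0.0631, 0.0363, 0], [0.0638, 0.0412, 0], [0.064, 0.0462, 0], [0.064, 0.0512, 0], [0.064, 0.0562, 0]]
len 0.3496 start [ 0.607      -0.03739955]
[[-0.0, 0.005, 0], [-0.0003, 0.01, 0], [-0.0011, 0.0149, 0], [-0.0025, 0.0197, 0], [-0.0045, 0.0243, 0], [-0.0069, 0.0287, 0], [-0.0098, 0.0328, 0], [-0.0131, 0.0365, 0], [-0.0169, 0.0398, 0], [-0.021, 0.0427, 0], [-0.0253, 0.0451, 0], [-0.03, 0.047, 0], [-0.0348, 0.0483, 0], [-0.0397, 0.0491, 0], [-0.0447, 0.0494, 0], [-0.0497, 0.0494, 0], [-0.0547, 0.0494, 0], [-0.0597, 0.0494, 0], [-0.0647, 0.0494, 0], [-0.0697, 0.049, 0]]
len 0.3496 start [0.53731908 0.01156855]
[[-0.0049, -0.001, 0], [-0.0097, -0.0025, 0], [-0.0142, -0.0045, 0], [-0.0185, -0.0071, 0], [-0.0225, -0.0101, 0], [-0.0262, -0.0135, 0], [-0.0294, -0.0173, 0], [-0.0322, -0.0215, 0], [-0.0344, -0.0259, 0], [-0.0362, -0.0306, 0], [-0.0375, -0.0354, 0], [-0.0382, -0.0404, 0], [-0.0383, -0.0454, 0], [-0.0383, -0.0504, 0], [-0.0383, -0.0554, 0], [-0.0383, -0.0604, 0], [-0.038, -0.0654, 0], [-0.0371, -0.0703, 0], [-0.0357, -0.0751, 0], [-0.0338, -0.0797, 0]]
len 0.3496 start [ 0.50355192 -0.0681043 ]
[[0.0025, -0.0044, 0], [0.0054, -0.0084, 0], [0.0087, -0.0121, 0], [0.0125, -0.0154, 0], [0.0166, -0.0183, 0], [0.021, -0.0206, 0], [0.0256, -0.0225, 0], [0.0304, -0.0239, 0], [0.0354, -0.0247, 0], [0.0403, -0.0249, 0], [0.0453, -0.0249, 0], [0.0503, -0.0249, 0], [0.0553, -0.0249, 0], [0.0603, -0.0249, 0], [0.0653, -0.0244, 0], [0.0702, -0.0234, 0], [0.075, -0.0219, 0], [0.0795, -0.0198, 0], [0.0838, -0.0173, 0], [0.0878, -0.0143, 0]]
```

Emit:
{"api": "arm_command", "payload": {
  "xyz": [
    [0.0055,0.0006,0],
    [0.0105,0.0006,0],
    [0.0155,0.0006,0],
    [0.0205,0.0006,0],
    [0.0255,0.001,0],
    [0.0304,0.002,0],
    [0.0352,0.0034,0],
    [0.0397,0.0055,0],
    [0.044,0.008,0],
    [0.0481,0.011,0]
  ],
  "rot": [
    [0,0,0],
    [0,0,0],
    [0,0,0],
    [0,0,0],
    [0,0,0],
    [0,0,0],
    [0,0,0],
    [0,0,0],
    [0,0,0],
    [0,0,0]
  ]
}}

```text
time: 5.72
ee_pos: [0.5922, -0.0859, 0.0888]
eef_rot: [1.0, -0.001, 0.001, 0.002]
ft_force: [4.5, -10.3, -2.4]
width: 0.0006
grip_force: 5.2
```

```bash
cat >> h.py <<'E'
def mark(n):
    C=np.array([.553,-.0405])
    for c in ['scene','side','wrist']:
        snap(c,f'{c}_{n}')
        for k,p in find('ring_mark',c):
            d=np.array(p[:2])-C
            if abs(np.hypot(*d)-.04)<.015 and abs(p[2]-.0985)<.02: print(c,k,p,'deg',np.degrees(np.arctan2(d[1],d[0])).round(0))
    s=r.read_state(); print(s['time'],s['ee_pos'],s['ft_force'].round(1))
E
python3 -c "
from h import *
mark(3)"
```

```text
side 0.51 [0.5139, -0.0289, 0.101] deg 163.0
6.0167 [ 0.59277845 -0.08534924  0.0889767 ] [ 7.7 -8.1 -4.9]
```

It works: the mark went from ~100° to ~163° over 50 mm of travel, with no slip. I'll continue.

```bash
for k in 0.05 0.15 0.25 0.35; do python3 path.py $k .005 20; done
```

```text
len 0.3496 start [ 0.59105276 -0.08263126]
[[0.0036, 0.0034, 0], [0.0069, 0.0072, 0], [0.0097, 0.0114, 0], [0.012, 0.0158, 0], [0.0138, 0.0205, 0], [0.0151, 0.0253, 0], [0.0158, 0.0302, 0], [0.0159, 0.0352, 0], [0.0159, 0.0402, 0], [0.0159, 0.0452, 0], [0.0159, 0.0502, 0], [0.0157, 0.0552, 0], [0.0148, 0.0601, 0], [0.0134, 0.0649, 0], [0.0115, 0.0696, 0], [0.0091, 0.0739, 0], [0.0061, 0.078, 0], [0.0028, 0.0817, 0], [-0.0009, 0.085, 0], [-0.005, 0.0879, 0]]
len 0.3496 start [0.5860353  0.00526639]
[[-0.0044, 0.0024, 0], [-0.009, 0.0043, 0], [-0.0138, 0.0057, 0], [-0.0187, 0.0065, 0], [-0.0237, 0.0067, 0], [-0.0287, 0.0067, 0], [-0.0337, 0.0067, 0], [-0.0387, 0.0067, 0], [-0.0437, 0.0067, 0], [-0.0487, 0.0063, 0], [-0.0536, 0.0053, 0], [-0.0584, 0.0038, 0], [-0.0629, 0.0018, 0], [-0.0672, -0.0008, 0], [-0.0712, -0.0038, 0], [-0.0749, -0.0072, 0], [-0.0781, -0.011, 0], [-0.0809, -0.0152, 0], [-0.0832, -0.0196, 0], [-0.0849, -0.0243, 0]]
len 0.3496 start [ 0.50109341 -0.01901699]
[[-0.0012, -0.0048, 0], [-0.0019, -0.0098, 0], [-0.0021, -0.0148, 0], [-0.0021, -0.0198, 0], [-0.0021, -0.0248, 0], [-0.0021, -0.0298, 0], [-0.0018, -0.0348, 0], [-0.0009, -0.0397, 0], [0.0005, -0.0445, 0], [0.0025, -0.0491, 0], [0.0049, -0.0534, 0], [0.0078, -0.0575, 0], [0.0112, -0.0612, 0], [0.0149, -0.0645, 0], [0.019, -0.0674, 0], [0.0234, -0.0697, 0], [0.0281, -0.0716, 0], [0.0329, -0.073, 0], [0.0378, -0.0737, 0], [0.0428, -0.074, 0]]
len 0.3496 start [ 0.5439018 -0.093    ]
[[0.005, 0.0, 0], [0.01, 0.0, 0], [0.015, 0.0, 0], [0.02, 0.0, 0], [0.025, 0.0005, 0], [0.0299, 0.0015, 0], [0.0346, 0.003, 0], [0.0392, 0.005, 0], [0.0435, 0.0076, 0], [0.0475, 0.0106, 0], [0.0511, 0.0141, 0], [0.0543, 0.0179, 0], [0.057, 0.0221, 0], [0.0593, 0.0265, 0], [0.0611, 0.0312, 0], [0.0623, 0.0361, 0], [0.063, 0.041, 0], [0.0631, 0.046, 0], [0.0631, 0.051, 0], [0.0631, 0.056, 0]]
```

Emit:
{"api": "arm_command", "payload": {
  "xyz": [
    [0.0036,0.0034,0],
    [0.0069,0.0072,0],
    [0.0097,0.0114,0],
    [0.012,0.0158,0],
    [0.0138,0.0205,0],
    [0.0151,0.0253,0],
    [0.0158,0.0302,0],
    [0.0159,0.0352,0],
    [0.0159,0.0402,0],
    [0.0159,0.0452,0],
    [0.0159,0.0502,0],
    [0.0157,0.0552,0],
    [0.0148,0.0601,0],
    [0.0134,0.0649,0],
    [0.0115,0.0696,0],
    [0.0091,0.0739,0],
    [0.0061,0.078,0],
    [0.0028,0.0817,0],
    [-0.0009,0.085,0],
    [-0.005,0.0879,0]
  ],
  "rot": [
    [0,0,0],
    [0,0,0],
    [0,0,0],
    [0,0,0],
    [0,0,0],
    [0,0,0],
    [0,0,0],
    [0,0,0],
    [0,0,0],
    [0,0,0],
    [0,0,0],
    [0,0,0],
    [0,0,0],
    [0,0,0],
    [0,0,0],
    [0,0,0],
    [0,0,0],
    [0,0,0],
    [0,0,0],
    [0,0,0]
  ]
}}

```text
time: 7.68
ee_pos: [0.5884, 0.0095, 0.0898]
eef_rot: [1.0, 0.001, 0.003, -0.002]
ft_force: [7.1, 9.3, -1.7]
width: 0.0002
grip_force: 6.0
```

```bash
python3 -c "
from h import *
mark(4)"
```

```text
scene 0.45 [0.5701, -0.0772, 0.0936] deg -65.0
side 0.56 [0.5738, -0.073, 0.101] deg -57.0
wrist 0.68 [0.5708, -0.0704, 0.0973] deg -59.0
7.9833 [0.58776243 0.00990904 0.08964526] [ 5.1 11.5  0.1]
```

Emit:
{"api": "arm_command", "payload": {
  "xyz": [
    [-0.0044,0.0024,0],
    [-0.009,0.0043,0],
    [-0.0138,0.0057,0],
    [-0.0187,0.0065,0],
    [-0.0237,0.0067,0],
    [-0.0287,0.0067,0],
    [-0.0337,0.0067,0],
    [-0.0387,0.0067,0],
    [-0.0437,0.0067,0],
    [-0.0487,0.0063,0],
    [-0.0536,0.0053,0],
    [-0.0584,0.0038,0],
    [-0.0629,0.0018,0],
    [-0.0672,-0.0008,0],
    [-0.0712,-0.0038,0],
    [-0.0749,-0.0072,0],
    [-0.0781,-0.011,0],
    [-0.0809,-0.0152,0],
    [-0.0832,-0.0196,0],
    [-0.0849,-0.0243,0]
  ],
  "rot": [
    [0,0,0],
    [0,0,0],
    [0,0,0],
    [0,0,0],
    [0,0,0],
    [0,0,0],
    [0,0,0],
    [0,0,0],
    [0,0,0],
    [0,0,0],
    [0,0,0],
    [0,0,0],
    [0,0,0],
    [0,0,0],
    [0,0,0],
    [0,0,0],
    [0,0,0],
    [0,0,0],
    [0,0,0],
    [0,0,0]
  ]
}}

```text
time: 9.65
ee_pos: [0.5, -0.0178, 0.0883]
eef_rot: [1.0, 0.0, -0.001, -0.001]
ft_force: [-5.1, 3.7, 2.5]
width: 0.0006
grip_force: 2.6
```

```bash
python3 -c "
from h import *
mark(5)"
```

```text
scene 0.57 [0.5635, -0.0001, 0.0942] deg 75.0
side 0.38 [0.5641, -0.0016, 0.1002] deg 74.0
wrist 0.71 [0.5619, 0.0029, 0.1006] deg 78.0
9.95 [ 0.49976944 -0.0185858   0.08823497] [-6.1  0.4  4.8]
```

Emit:
{"api": "arm_command", "payload": {
  "xyz": [
    [-0.0007,-0.0048,0],
    [-0.0009,-0.0098,0],
    [-0.0011,-0.0148,0],
    [-0.0011,-0.0198,0],
    [-0.0011,-0.0248,0],
    [-0.0011,-0.0298,0],
    [-0.0008,-0.0348,0],
    [0.0001,-0.0397,0],
    [0.0015,-0.0445,0],
    [0.0035,-0.0491,0],
    [0.0059,-0.0534,0],
    [0.0088,-0.0575,0],
    [0.0117,-0.0612,0],
    [0.0154,-0.0645,0],
    [0.0195,-0.0674,0],
    [0.0234,-0.0697,0],
    [0.0281,-0.0716,0],
    [0.0329,-0.073,0],
    [0.0378,-0.0737,0],
    [0.0428,-0.074,0]
  ],
  "rot": [
    [0,0,0],
    [0,0,0],
    [0,0,0],
    [0,0,0],
    [0,0,0],
    [0,0,0],
    [0,0,0],
    [0,0,0],
    [0,0,0],
    [0,0,0],
    [0,0,0],
    [0,0,0],
    [0,0,0],
    [0,0,0],
    [0,0,0],
    [0,0,0],
    [0,0,0],
    [0,0,0],
    [0,0,0],
    [0,0,0]
  ]
}}

```text
time: 11.62
ee_pos: [0.5432, -0.0952, 0.088]
eef_rot: [1.0, -0.001, -0.001, 0.001]
ft_force: [-1.5, -7.5, -1.2]
width: 0.0001
grip_force: 3.9
```

```bash
python3 -c "
from h import *
mark(6)"
```

```text
scene 0.71 [0.516, -0.0534, 0.0982] deg -161.0
side 0.58 [0.5134, -0.0526, 0.1015] deg -163.0
11.9167 [ 0.54363323 -0.0952719   0.08810727] [ 1.4 -7.6 -4.8]
```

Emit:
{"api": "arm_command", "payload": {
  "xyz": [
    [0.005,0.0,0],
    [0.01,0.0,0],
    [0.015,0.0,0],
    [0.02,0.0,0],
    [0.025,0.0005,0],
    [0.0299,0.0015,0],
    [0.0346,0.003,0],
    [0.0392,0.005,0],
    [0.0435,0.0076,0],
    [0.0475,0.0106,0],
    [0.0511,0.0141,0],
    [0.0543,0.0179,0],
    [0.057,0.0221,0],
    [0.0593,0.0265,0],
    [0.0611,0.0312,0],
    [0.0623,0.0361,0],
    [0.063,0.041,0],
    [0.0631,0.046,0],
    [0.0631,0.051,0],
    [0.0631,0.056,0]
  ],
  "rot": [
    [0,0,0],
    [0,0,0],
    [0,0,0],
    [0,0,0],
    [0,0,0],
    [0,0,0],
    [0,0,0],
    [0,0,0],
    [0,0,0],
    [0,0,0],
    [0,0,0],
    [0,0,0],
    [0,0,0],
    [0,0,0],
    [0,0,0],
    [0,0,0],
    [0,0,0],
    [0,0,0],
    [0,0,0],
    [0,0,0]
  ]
}}

```text
time: 13.58
ee_pos: [0.6111, -0.038, 0.0896]
eef_rot: [1.0, -0.001, 0.004, 0.0]
ft_force: [19.6, -4.6, -8.6]
width: 0.0006
grip_force: 9.6
```

```bash
python3 -c "
from h import *
mark(7)"; python3 path.py .45 .005 20
```

```text
side 0.54 [0.5892, -0.0585, 0.1029] deg -26.0
13.8833 [ 0.6113336  -0.03678054  0.0896528 ] [17.9 -1.  -9.1]
len 0.3496 start [ 0.607      -0.03699775]
[[-0.0, 0.005, 0], [-0.0003, 0.01, 0], [-0.0012, 0.0149, 0], [-0.0027, 0.0197, 0], [-0.0046, 0.0243, 0], [-0.0071, 0.0286, 0], [-0.0101, 0.0327, 0], [-0.0134, 0.0364, 0], [-0.0172, 0.0396, 0], [-0.0213, 0.0425, 0], [-0.0257, 0.0448, 0], [-0.0304, 0.0467, 0], [-0.0352, 0.048, 0], [-0.0401, 0.0488, 0], [-0.0451, 0.049, 0], [-0.0501, 0.049, 0], [-0.0551, 0.049, 0], [-0.0601, 0.049, 0], [-0.0651, 0.049, 0], [-0.0701, 0.0485, 0]]
```

Emit:
{"api": "arm_command", "payload": {
  "xyz": [
    [0.001,0.005,0],
    [0.0007,0.01,0],
    [-0.0002,0.0149,0],
    [-0.0017,0.0197,0],
    [-0.0036,0.0243,0],
    [-0.0061,0.0286,0],
    [-0.0091,0.0327,0],
    [-0.0124,0.0364,0],
    [-0.0162,0.0396,0],
    [-0.0203,0.0425,0],
    [-0.0247,0.0448,0],
    [-0.0294,0.0467,0],
    [-0.0342,0.048,0],
    [-0.0391,0.0488,0],
    [-0.0441,0.049,0],
    [-0.0491,0.049,0]
  ],
  "rot": [
    [0,0,0],
    [0,0,0],
    [0,0,0],
    [0,0,0],
    [0,0,0],
    [0,0,0],
    [0,0,0],
    [0,0,0],
    [0,0,0],
    [0,0,0],
    [0,0,0],
    [0,0,0],
    [0,0,0],
    [0,0,0],
    [0,0,0],
    [0,0,0]
  ]
}}

```text
time: 15.22
ee_pos: [0.5588, 0.0167, 0.0893]
eef_rot: [1.0, 0.002, 0.001, -0.003]
ft_force: [1.5, 13.4, 0.7]
width: 0.0007
grip_force: 6.6
```

```bash
python3 -c "
from h import *
mark(8)"
```

```text
scene 0.79 [0.5637, 0.0013, 0.0962] deg 76.0
side 0.67 [0.5631, 0.0026, 0.0985] deg 77.0
15.5167 [0.55817876 0.01676365 0.089148  ] [-0.  12.2  2.7]
```

Emit:
{"api": "arm_command", "payload": {
  "xyz": [
    [-0.005,0,0],
    [-0.01,0,0],
    [-0.015,0,0],
    [-0.019,-0.0003,0],
    [-0.0215,-0.0007,0],
    [-0.0215,-0.0007,0]
  ],
  "rot": [
    [0,0,0],
    [0,0,0],
    [0,0,0],
    [0,0,0],
    [0,0,0],
    [0,0,0]
  ]
}}

```text
time: 16.02
ee_pos: [0.5361, 0.0155, 0.089]
eef_rot: [1.0, 0.002, 0.0, -0.002]
ft_force: [-3.8, 12.1, 5.2]
width: 0.0003
grip_force: 5.8
```

```bash
python3 -c "
from h import *
mark(9)"
```

```text
scene 0.58 [0.5438, 0.0017, 0.0943] deg 102.0
side 0.42 [0.5437, -0.0009, 0.0993] deg 103.0
wrist 0.87 [0.5408, 0.0045, 0.1003] deg 105.0
16.3167 [0.53614233 0.01555675 0.08898839] [-3.2 10.9  4.6]
```

The mark is back at ~103°, matching the start. Withdrawing outward, then up.

Emit:
{"api": "arm_command", "payload": {
  "xyz": [
    [-0.001,0.006,0],
    [-0.002,0.012,0],
    [-0.002,0.016,0.01],
    [-0.002,0.016,0.04],
    [-0.002,0.016,0.08],
    [-0.002,0.016,0.12],
    [-0.002,0.006,0.16],
    [-0.002,-0.03,0.18],
    [-0.002,-0.07,0.19],
    [-0.002,-0.1,0.19],
    [-0.002,-0.13,0.19],
    [-0.002,-0.13,0.19],
    [-0.002,-0.13,0.19],
    [-0.002,-0.13,0.19]
  ],
  "rot": [
    [0,0,0],
    [0,0,0],
    [0,0,0],
    [0,0,0],
    [0,0,0],
    [0,0,0],
    [0,0,0],
    [0,0,0],
    [0,0,0],
    [0,0,0],
    [0,0,0],
    [0,0,0],
    [0,0,0],
    [0,0,0]
  ]
}}

```text
time: 17.48
ee_pos: [0.5346, -0.1178, 0.279]
eef_rot: [1.0, 0.0, 0.0, -0.0]
ft_force: [0.2, 0.6, -0.8]
width: 0.0004
grip_force: 0.0
```

```bash
python3 -c "
from h import *
mark(10)
im=cv2.imread('pics/wrist_10.png')[:,:,::-1].copy(); print(blobs(im,r.camera_model('wrist'),np.array([.553,-.0405]),.06))"
```

```text
scene 0.55 [0.5429, 0.0007, 0.0945] deg 104.0
side 0.81 [0.5428, -0.0005, 0.0981] deg 104.0
wrist 0.91 [0.5438, 0.0039, 0.0976] deg 102.0
17.7833 [ 0.53460671 -0.11787721  0.27866316] [-0.7  0.3  1.2]
[([0.5446, 0.0002], 38, [141.1, 161.5])]
```

View pics/wrist_10.png

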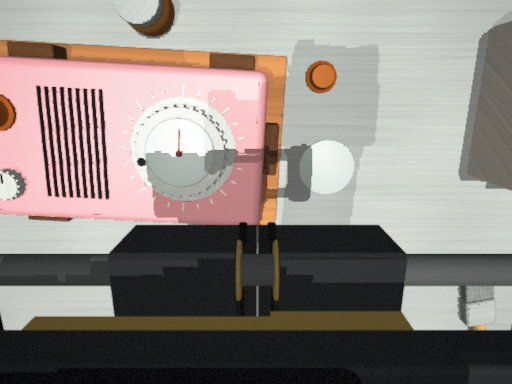

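The mark at (141,161) stands just left of the hub at (179,154), as it did at the start. The tool is clear and nothing else has moved.

```bash
python3 -c "
from bench import r
print(r.close_job())"
```

```text
the job is handed in; nothing more can be done
None
```

I turned the ring two full turns anticlockwise, bringing the mark back to within about 3 mm of its start by the camera readings, then withdrew the arm clear and handed the job in at about 18 s; no verdict came back.

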